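Clamp the mould in its press

TASK

Clamp the black mould in its press using only the outside of the shut or open fingers, grasping nothing: first push the bright clamp strap round until it lies fully across the mould against its stop, then push the red cam lever outward and fully down, and move clear. The lever must not go down before the strap is over; do not lift or shift the mould, and leave the other things on the bench where they are.

Things in the scene. Friction and masses are not known exactly. Their poses are not given: they have to be found in the camera images.
- press: The mould press: a wooden board 300 (x) x 270 (y) x 25 mm, fixed to the bench, turned by its yaw; origin at the centre of its underside, on the bench. In its frame a dark steel pivot pillar stands at x 0, y +85 mm (its brass nut tops out at 113 mm) and a dark steel cam post with two cheeks (x +-22 mm, y -126 to -78 mm, up to 135 mm high) stands opposite; the black mould lies between them. A brass stop beside the cam post (on its +x side) arrests the strap.
- mould: Loose closed black mould, 236 (x) x 105 (y) mm, 0.7 kg, lying on the press board at its middle between two low end stops; its top is 75 mm above the bench. Origin at the centre of its underside. It must stay where it lies.
- strap (a joint): Angle of the clamp strap about the upright pivot, rad. 0 = fully over: straight across the mould from the pivot to the cam post, against the brass stop (mechanical end). It starts swung open by 1.0 to 1.7; 1.8 is the open end stop. At angle q it points from the pivot along (-sin q, -cos q) in the press frame, so open it lies towards the press's -x side and closes counter-clockwise seen from above. It stays where it is left; about 1.5 N at 90 mm from the pivot moves it.
- strap_pivot (a point): Pivot axis of the strap, at the strap's mid height (91 mm above the bench), press frame x 0, y +85 mm.
- strap_end (a point): Middle of the free end of the strap, 185 mm from the pivot axis, 91 mm above the bench. The strap is a bright aluminium bar 28 mm wide and 24 mm high: underside 79 mm, top 103 mm above the bench (4 mm clear of the mould); a flat upright side on each hand to push against.
- lever (a joint): Angle of the cam lever, rad. 0 = raised, leaning outward (press -y) and standing 75 degrees above level; it grows as the lever is pushed outward and down; 1.3 = fully down, level, at its mechanical end. It starts between 0 and 0.3, and stays where it is left; about 6 N at the grip moves it.
- lever_pivot (a point): Pin of the cam lever: its axis is the press's x axis, 121 mm above the bench, press frame x 0, y -90 mm.
- lever_grip (a point): Point on the axis of the red grip, 78 mm from the lever pin. The lever is a straight bar in the press's y-z plane: steel, 12 mm thick up to 50 mm from the pin, then a round red grip 20 mm thick to its end 108 mm from the pin.
- water_bowl: Round dark wooden water bowl, 100 mm across, 56 mm high, empty; origin at the centre of its underside. Bystander.
- copper_tube: Short copper tube with a dark wooden collar, 60 mm long, 18 mm thick, lying beside the press; origin under its middle, x along it. Bystander.
- glue_jar: Amber glass jar with a white cap, 48 mm across, 62 mm high; origin at the centre of its underside. Bystander.
- rolling_blade: Flat dark steel blade with round ends, 135 x 75 x 5 mm; origin at the centre of its underside. Bystander.
- scissors: Scissors with red loop handles, about 195 mm long, 9 mm thick; origin near the screw, blades to +x. Bystander.
- gauge_block: Pale wooden gauge plate with three dark round marks, 90 x 60 x 16 mm; origin at the centre of its underside. Bystander.
- wood_mallet: Small wooden mallet lying down, head 50 x 75 x 45 mm, handle 22 mm thick, 205 mm long in all; origin under the handle, head to +x. Bystander.

How it is judged (in metres and radians):
On the way, in this order (a step that is already met when the one before it is completed fails the run):
1. the strap lies fully across the mould, the lever still raised (value of joint strap below 0.06 rad and value of joint lever below 0.6 rad), for 0.1 s.
2. the cam lever is pushed fully down (value of joint lever above 1.2 rad and value of joint strap below 0.06 rad), for 0.2 s.
At the end, for the whole second after the job is handed in: Strap within 0.06 rad of its stop across the mould, lever past 1.2 of its 1.3 rad, mould at rest within 15 mm of where it lay (all of step 2 and distance of mould from where it was at the start of the episode below 0.015 m and linear speed of mould below 0.02 m/s); the robot touches nothing.
It fails at once if the lever is pushed down before the strap is over (value of joint lever above 0.7 rad and value of joint strap above 0.15 rad).
It fails at once if the mould is lifted or shifted (height (world z) of mould above 0.04 m or distance of mould from where it was at the start of the episode above 0.02 m).
It fails at once if a bystander is moved more than 30 mm, lifted or tipped over (distance of any of water_bowl, copper_tube, glue_jar, rolling_blade, scissors, gauge_block, wood_mallet from where it was at the start of the episode above 0.03 m or height (world z) of any of water_bowl, copper_tube, glue_jar, rolling_blade, scissors, gauge_block, wood_mallet above 0.02 m or angle between any of water_bowl, copper_tube, glue_jar, rolling_blade, scissors, gauge_block, wood_mallet's own z axis and vertical above 0.5 rad).
It also fails if it takes over 51 s, if anything falls off the work surface, if the arm or the gripper's body presses on something with over 40 N, if the wrist force passes 120 N, or if a joint passes its speed limit or range.

ROBOT

A 6-joint arm with a two-finger parallel gripper is mounted at the origin on the work surface. World frame = base frame: x ahead of the robot, y to its left, z up, the work surface at z = 0. Lengths are in mm, angles in rad, forces in N, time in s.
With the tool pointing down it reaches from about 275 to 725 mm from the base axis. Payload 15.9 kg.
Tool frame: the origin (TCP) lies at the very end of the fingers, on their centre line; the grasp point (between the pads) lies 19 mm behind it; x points along the fingers, y is the direction in which the jaws open and shut, and the axes are right-handed (so a half turn about x gives the same grasp; the last joint's range is limited). The gripper opens to 85 mm and grips with 20 to 120 N. Pads are 22 mm wide; open, the fingers measure 114 mm over their backs; the gripper's body (76 mm by 85 mm) begins 54 mm behind the grasp point. The pads swing forward as they close: fully open they stand 13 mm farther back than shut.
Start: joints at [-1.329, 0.213, -0.034, 1.323, 0, 1.571], TCP at [119.72, -485.441, 231.306] pointing down, gripper open.
Joint ranges: [-2.98, 2.98], [-0.74, 1.72], [-1.14, 1.35], [-2.1, 2.04], [-1.57, 1.44], [-3.14, 3.14]. Speed limits (rad/s): [1.89, 1.89, 2.39, 2.57, 3.14, 3.14].

INTERFACE

Orientations are given as [roll, pitch, yaw] about the fixed x, y, z axes, in that order (R = Rz(yaw) Ry(pitch) Rx(roll)).
In Python, from station import bot gives the robot as it stands.
- The arm moves only by the shell command python3 -m inch 'ROWS' [OPENING] [FORCE]. ROWS is a JSON object of lists of equal length, an entry for each row: "slide": the shift along the tool's x, y, z in mm, a list of three; "rot": the turn, a rotation vector about the tool's x, y, z in degrees, a list of three. In form: {"slide": [[tx, ty, tz], ...], "rot": [[wx, wy, wz], ...]}. A call has 1 to 5 rows; each row is the pose to reach, as a shift and turn from the pose commanded when the call began, along the tool's axes at that moment; what a row does not reach only later rows make up. A row lasts 1/8 s, in which the tool goes at most 62.5 mm and 10.7 degrees, less where a joint would pass 70% of its speed; a pose out of reach is approached as far as the arm can. A call with a gripper value outside its range is refused whole. OPENING is the closure in counts, from 0 (fully open) to 255 (shut), set as the call begins (- or left out, the last holds). The fingers move at their own pace and stop on an object; FORCE is the grip in N (left out, the last holds). Time passes only in rows, so rows that repeat a pose let the fingers close. It gives the time, the measured TCP pose, the force and the opening at its end, in the units of the state.
- bot.get_obs(): the state, without advancing time (a new reading comes with each control period).
- bot.capture(name): name is "side" or "top" or "wrist"; returns the picture (384x512x3 uint8, red, green, blue); there is no depth.
- bot.camera_params(name): a dict with "fx", "fy", "cx", "cy" (pixels), "distortion" ([k1, k2, p1, p2, k3] as OpenCV has them; the pictures are not rectified), "camera_from_world" (4x4, takes a point from world to camera coordinates); the wrist camera has in their place "mount" (4x4, takes a point from camera to tool coordinates, whose origin is the TCP and whose axes are the tool frame's). Camera axes: x right, y down, z forward; pixel columns grow to the right and rows downward; lengths in mm; the calibration is good to about 2 mm. A picture is of the moment at which its call begins: read the wrist's pose just before it. camera_params takes no time and is no camera call.
- bot.finish_job(): hands the job in, once; it reports no verdict.
Trained networks look in the newest picture that a camera, given by its name, has taken for a name from the list of things; names that differ only in an ending like _2 or _b are one class to them, and where a whole thing is asked for, a point or a joint stands for the part that bears it (a point fixed in the world has none). Each returns a list of dicts, best first, with "conf" (0 to 1); they miss things now and then, are a little off and sometimes report something else, mostly with a low value. They report only what shows in the picture. A call takes as long as a camera call.
- bot.look_for(camera, target): "location" ([x, y, z] in mm, in the coordinates of the camera as it stood for that picture, good to about 4 mm: the middle of the surface that is visible of it).
The state is a dict: "t": time; "joint_pos": joint angles; "joint_velocities": joint speeds; "effort": joint torques, N m; "tool_pos": TCP position; "eef_rot": TCP orientation; "contact_force": force on the tool from outside, world axes, zero at the start; "moment": the same for the moment, N m; "grip_width": finger opening in mm.
Only numpy, scipy, OpenCV 4.12 (cv2) and the standard library are available. Lean on these libraries where they do the work, as an engineer would, in place of code of your own. Each camera call takes 0.05 s, during which the arm holds its last target.

## Working session

There is one attempt and no reset: what is moved stays moved. The work goes in short steps, Python scripts to look and compute and a shell command to move; the robot and the scene stay as the last step left them, time stands still between calls to the robot, and variables do not carry over. Pictures are saved under pics/ and viewed, and the job is handed in when it is done.

```bash
ls; mkdir -p pics
cat > h.py <<'E'
import numpy as np, cv2
from station import bot
from scipy.spatial.transform import Rotation as R
def cam2world(c,p):
    T=np.array(bot.camera_params(c)["camera_from_world"]); return (np.linalg.inv(T)@np.r_[p,1])[:3]
def proj(c,P):
    k=bot.camera_params(c);T=np.array(k["camera_from_world"])
    K=np.array([[k["fx"],0,k["cx"]],[0,k["fy"],k["cy"]],[0,0,1.]])
    return cv2.projectPoints(np.array(P,float).reshape(-1,1,3),cv2.Rodrigues(T[:3,:3])[0],T[:3,3],K,np.array(k["distortion"]))[0].reshape(-1,2)
def ray_z(c,uv,z):
    k=bot.camera_params(c);T=np.linalg.inv(np.array(k["camera_from_world"]))
    K=np.array([[k["fx"],0,k["cx"]],[0,k["fy"],k["cy"]],[0,0,1.]])
    n=cv2.undistortPoints(np.array(uv,float).reshape(-1,1,2),K,np.array(k["distortion"])).reshape(-1,2)
    d=np.c_[n,np.ones(len(n))]@T[:3,:3].T;o=T[:3,3]
    return o+d*((z-o[2])/d[:,2])[:,None]
E
python3 - <<'E'
from h import *
print(bot.get_obs())
for c in("top","side"):
    im=bot.capture(c);cv2.imwrite(f"pics/{c}0.png",im[:,:,::-1])
    for n in ["press","mould","strap","strap_pivot","strap_end","lever","lever_pivot","lever_grip"]:
        r=bot.look_for(c,n)
        print(c,n,[(round(d["conf"],2),cam2world(c,d["location"]).round(0)) for d in r[:2]])
E
```

```text
pics
{'t': 0.0, 'joint_pos': array([-1.32898019e+00,  2.13391373e-01, -3.50126841e-02,  1.32351652e+00,
       -7.89461025e-07,  1.57078797e+00]), 'joint_velocities': array([ 9.96133169e-04,  1.53115355e-03, -2.00162922e-03,  3.55058256e-04,
        6.29472856e-05, -4.55101004e-04]), 'effort': array([ 4.98230147e-03, -6.86163712e+01,  4.87113369e+01,  1.80170842e-02,
        4.95478907e-04,  9.94006285e-06]), 'tool_pos': array([ 119.6546451 , -485.13504166,  230.81698992]), 'eef_rot': array([-1.57010248,  1.56967208,  1.81331468]), 'contact_force': array([ 0.32532266, -0.5058098 , -0.52946582]), 'moment': array([-0.02265279, -0.04454716,  0.00544233]), 'grip_width': 85.46327445343388}
top press [(0.78, array([579., -27.,  24.]))]
top mould [(0.94, array([593., -58.,  75.]))]
top strap [(0.92, array([500.,  28., 103.])), (0.63, array([594., -56.,  75.]))]
top strap_pivot [(0.68, array([580., -31.,  29.]))]
top strap_end [(0.96, array([497.,  26., 104.]))]
top lever [(0.59, array([ 599., -155.,  184.])), (0.44, array([580., -31.,  26.]))]
top lever_pivot [(0.8, array([576., -25.,  25.]))]
top lever_grip [(0.67, array([ 595., -154.,  184.]))]
side press [(0.81, array([ 558., -133.,   27.]))]
side mould [(0.9, array([569., -76.,  73.]))]
side strap [(0.79, array([500.,  14., 103.])), (0.24, array([523., 130.,  11.]))]
side strap_pivot [(0.96, array([ 555., -130.,   21.])), (0.36, array([495.,  12., 103.]))]
side strap_end [(0.57, array([495.,  13., 102.]))]
side lever []
side lever_pivot [(0.66, array([ 560., -130.,   25.]))]
side lever_grip [(0.52, array([ 598., -167.,  175.]))]
```

View pics/top0.png

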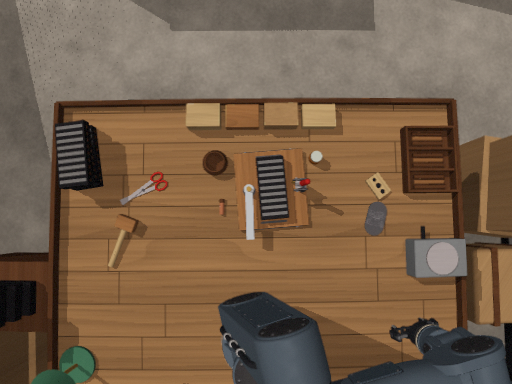

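View pics/side0.png

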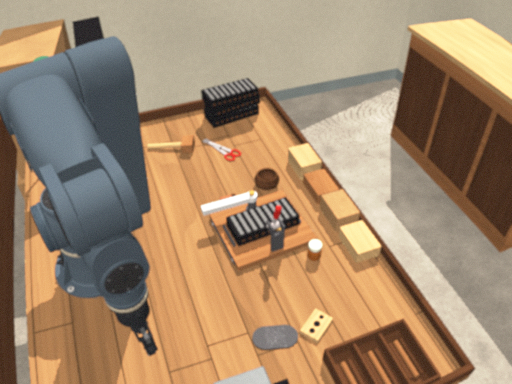

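Run:
```python
import cv2
a=cv2.imread("pics/top0.png")[135:255,190:340];cv2.imwrite("pics/topz.png",cv2.resize(a,None,fx=5,fy=5,interpolation=cv2.INTER_CUBIC))
a=cv2.imread("pics/side0.png")[170:290,190:340];cv2.imwrite("pics/sidez.png",cv2.resize(a,None,fx=5,fy=5,interpolation=cv2.INTER_CUBIC))
```

```text
(no output)
```

View pics/topz.png

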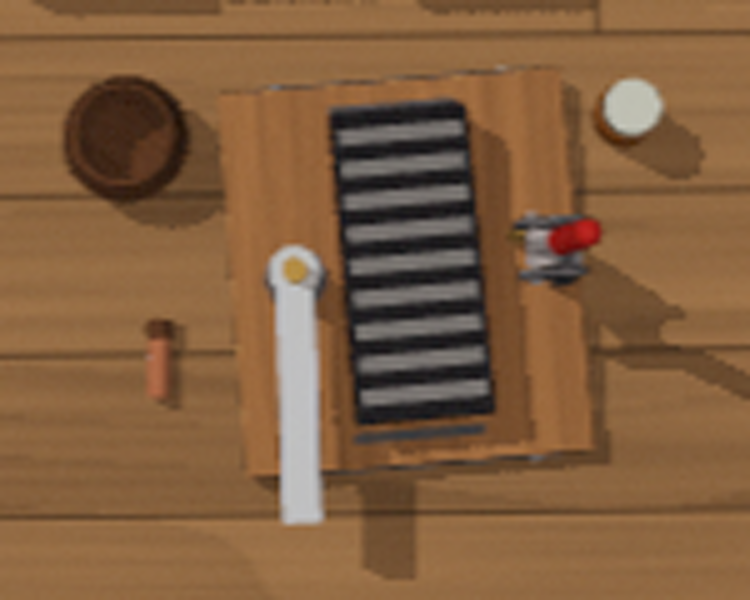

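View pics/sidez.png

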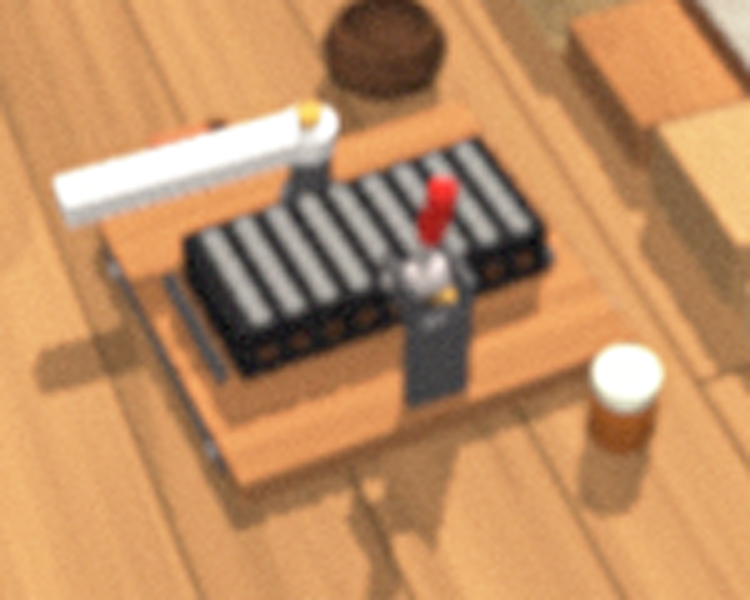

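```bash
cat >> h.py <<'E'
def press(pose,p):
    x,y,th=pose;p=np.atleast_2d(p).astype(float);c,s=np.cos(th),np.sin(th)
    return np.c_[x+c*p[:,0]-s*p[:,1],y+s*p[:,0]+c*p[:,1],p[:,2]]
E
python3 - <<'E'
from h import *
from scipy.optimize import least_squares
px=np.array([(220,93),(560,68),(248,473),(592,448),(333,110),(463,100),(358,422),(492,410),(294,270)])/5+[190,135]-0.4
P=[(150,135,25),(150,-135,25),(-150,135,25),(-150,-135,25),(118,52.5,75),(118,-52.5,75),(-118,52.5,75),(-118,-52.5,75),(0,85,113)]
f=lambda q:(proj("top",press(q,P))-px).ravel()
s=least_squares(f,[580,-40,.07]);print(s.x,s.fun.reshape(-1,2).round(1))
q=s.x
print(press(q,[(0,85,91),(0,-90,121)]))
e=np.array([(302,523)])/5+[190,135]-.4
E_=ray_z("top",e,103)[0];pv=press(q,[(0,85,103)])[0];d=E_-pv;print("end",E_,np.linalg.norm(d))
dl=np.array([[np.cos(q[2]),np.sin(q[2])],[-np.sin(q[2]),np.cos(q[2])]])@d[:2];print("q strap",np.arctan2(-dl[0],-dl[1]))
# side check
sp=np.array([(65,190),(308,115)])/5+[190,170]
print("side",proj("side",[E_]),proj("side",press(q,[(0,85,113)])),sp)
for a in(0,.1,.2,.3):
    g=1.309-a*1.309/1.3
    t=press(q,[(0,-90-108*np.cos(g),121+108*np.sin(g))])
    print(a,t.round(0),proj("top",t),proj("side",t))
print("tip", np.array([590,232])/5+[190,135],np.array([440,188])/5+[190,170])
print(q, {k:v for k,v in bot.camera_params("wrist").items()})
for n in ["water_bowl","glue_jar","copper_tube"]:
    r=bot.look_for("top",n); print(n,[(d["conf"],cam2world("top",d["location"]).round()) for d in r[:1]])
E
```

```text
[ 5.93518043e+02 -5.64276988e+01  6.82046972e-02] [[-0.2 -0.6]
 [ 0.5 -0.8]
 [-0.1  0.4]
 [ 1.  -0.1]
 [-1.1  0.4]
 [ 0.6  0.3]
 [-1.1  0.5]
 [ 0.1  0.7]
 [ 0.4 -0.8]]
[[ 587.72513759   28.37467286   91.        ]
 [ 599.65170775 -146.21844534  121.        ]]
end [400.6649923   25.70465287 103.        ] 187.07919970277013
q strap 1.6247284023349922
side [[201.81670397 207.79309468]] [[252.42166188 191.79271607]] [[203.  208. ]
 [251.6 193. ]]
0 [[ 602. -174.  225.]] [[308.13706622 180.16180738]] [[279.30260911 206.13689052]]
0.1 [[ 602. -184.  222.]] [[311.02873247 180.03442957]] [[280.79610801 209.08002124]]
0.2 [[ 603. -194.  218.]] [[313.7469655  179.94927416]] [[282.22928412 212.19344724]]
0.3 [[ 604. -204.  212.]] [[316.26036904 179.906942  ]] [[283.58396643 215.44000631]]
tip [308.  181.4] [278.  207.6]
[ 5.93518043e+02 -5.64276988e+01  6.82046972e-02] {'fx': 295.59052874221885, 'fy': 295.59052874221885, 'cx': 256.70051077569315, 'cy': 191.82883205738926, 'distortion': array([-0.05998785,  0.        ,  0.        ,  0.        ,  0.        ]), 'mount': array([[ 8.89624600e-04, -3.29543428e-01,  9.44139999e-01,
        -1.42727375e+02],
       [ 9.99999454e-01,  8.11565450e-04, -6.58989190e-04,
        -3.85660217e-01],
       [-5.49065846e-04,  9.44140069e-01,  3.29543970e-01,
        -8.50255759e+01],
       [ 0.00000000e+00,  0.00000000e+00,  0.00000000e+00,
         1.00000000e+00]])}
water_bowl [(0.7, array([693., 159.,  16.]))]
glue_jar [(0.67, array([501.,  28., 105.]))]
copper_tube [(0.57, array([526., 138.,  15.]))]
```

```bash
cat >> h.py <<'E'
Q=(593.5,-56.4,0.068)
DOWN=None
def strap_pt(q,r,off,z):
    return press(Q,[(-r*np.sin(q)-off*np.cos(q),85-r*np.cos(q)+off*np.sin(q),z)])[0]
def lever_pt(a,r,w,lift=0):
    g=1.309-a*1.309/1.3
    return press(Q,[(0,-90-r*np.cos(g)+(10+lift)*np.sin(g)+w,121+r*np.sin(g)+(10+lift)*np.cos(g))])[0]
def rel(target,ydir=None,o=None):
    """slide and rot from present pose to target world pos, tool down with tool y along ydir (world angle)"""
    o=o or bot.get_obs();Rt=R.from_euler("xyz",o["eef_rot"]).as_matrix()
    s=Rt.T@(np.array(target)-o["tool_pos"]);w=None
    if ydir is not None:
        y=np.array([np.cos(ydir),np.sin(ydir),0]);x=np.array([0,0,-1.])
        w=np.degrees(R.from_matrix(Rt.T@np.c_[x,y,np.cross(x,y)]).as_rotvec())
    return s.round(1),None if w is None else w.round(1)
E
python3 - <<'E'
from h import *
o=bot.get_obs();print(R.from_euler("xyz",o["eef_rot"]).as_matrix().round(3))
t=strap_pt(1.62,100,60,200);print(t,rel(t,np.pi/2),rel(t,-np.pi/2))
E
```

```text
[[ 0.     0.239 -0.971]
 [ 0.    -0.971 -0.239]
 [-1.     0.    -0.   ]]
[486.6144048   86.51343497 200.        ] (array([  31.3, -467.5, -493.2]), array([-166.1,   -0. ,   -0. ])) (array([  31.3, -467.5, -493.2]), array([13.9, -0. ,  0. ]))
```

```bash
python3 -m inch '{"slide":[[0,-40,-42],[0,-80,-84],[0,-120,-126],[0,-160,-168],[0,-200,-210]],"rot":[[3,0,0],[6,0,0],[10,0,0],[14,0,0],[17.5,0,0]]}' 255 40; python3 -c "
from h import *
t=strap_pt(1.62,100,60,200);print(t,rel(t,-np.pi/2+.068))"
```

```text
t: 1.68
tool_pos: [276.3, -239.4, 231.5]
eef_rot: [2.57, 1.57, -0.637]
contact_force: [0.6, -0.1, -0.1]
grip_width: 0.5
[486.6144048   86.51343497 200.        ] (array([  31.5, -339.1, -188.2]), array([-7.7, -0. , -0. ]))
```

```bash
python3 -m inch '{"slide":[[0,-50,-28],[0,-100,-56],[0,-150,-84],[0,-200,-112],[0,-250,-140]],"rot":[[0,0,0],[0,0,0],[0,0,0],[0,0,0],[0,0,0]]}'; python3 -c "
from h import *
t=strap_pt(1.62,100,60,200);print(t,rel(t,-np.pi/2+.068))"
```

```text
t: 2.3
tool_pos: [431.4, -13.4, 231.5]
eef_rot: [-1.608, 1.558, 1.493]
contact_force: [0.6, -0.7, -0.3]
grip_width: -0.3
[486.6144048   86.51343497 200.        ] (array([  32.9, -101.6,  -51. ]), array([-6.2, -0.1,  0.8]))
```

```bash
python3 -m inch '{"slide":[[0,-30,-15],[0,-60,-30],[0,-60,-30],[0,-60,-30]],"rot":[[0,0,0],[0,0,0],[0,0,0],[0,0,0]]}'; python3 -c "
from h import *
t=strap_pt(1.62,100,60,200);print(t,rel(t,-np.pi/2+.068))
im=bot.capture('wrist');cv2.imwrite('pics/w1.png',im[:,:,::-1])"
```

```text
t: 2.8
tool_pos: [462.6, 10.0, 232.1]
eef_rot: [-1.545, 1.531, 1.592]
contact_force: [-0.7, 0.3, -0.3]
grip_width: 0.2
[486.6144048   86.51343497 200.        ] (array([ 35. , -75.3, -23.7]), array([-4.2, -0. ,  2.3]))
```

View pics/w1.png

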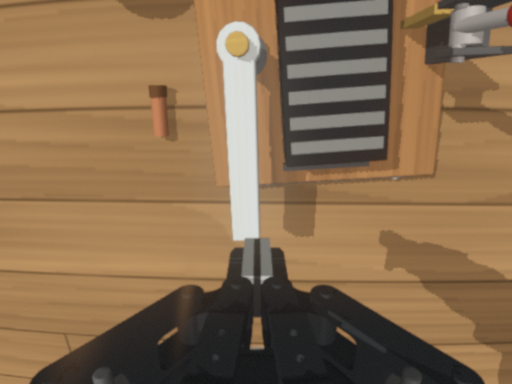

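```bash
python3 -m inch '{"slide":[[0,0,0],[0,0,0]],"rot":[[0,0,0],[0,0,0]]}'; python3 -c "
from h import *
t=strap_pt(1.62,100,60,200);o=bot.get_obs();print(t,rel(t,-np.pi/2+.068),o['joint_pos'],o['joint_velocities'].round(3))"
```

```text
t: 3.1
tool_pos: [462.9, 10.4, 232.3]
eef_rot: [-1.561, 1.531, 1.577]
contact_force: [-0.1, -0.1, -0.3]
grip_width: -0.1
[486.6144048   86.51343497 200.        ] (array([ 35.2, -74.8, -23.4]), array([-4.1, -0.1,  2.3])) [-0.00453389  0.13680708 -0.12492741  1.30948017  0.03970343  3.14063819] [ 0.003  0.004  0.003 -0.     0.    -0.001]
```

```bash
python3 -m inch '{"slide":[[0,0,0],[0,0,0],[0,0,0],[0,0,0],[0,0,0]],"rot":[[-10,0,0],[-20,0,0],[-30,0,0],[-40,0,0],[-50,0,0]]}'; python3 -c "
from h import *
t=strap_pt(1.62,100,60,200);o=bot.get_obs();print(t,rel(t,.068),o['joint_pos'],o['joint_velocities'].round(3))"
```

```text
t: 3.72
tool_pos: [463.0, 10.6, 232.1]
eef_rot: [-2.434, 1.531, 1.582]
contact_force: [-0.5, 0.2, 0.2]
grip_width: 0.2
[486.6144048   86.51343497 200.        ] (array([ 35.1, -29.7, -72.4]), array([-43.7,  -2.2,   0.7])) [-0.00417478  0.13719205 -0.1247627   1.30947323  0.03976192  2.26218908] [ 2.000e-03  0.000e+00 -1.000e-03 -1.000e-03  0.000e+00 -1.386e+00]
```

```bash
python3 -m inch '{"slide":[[0,-6,-18],[0,-14,-36],[8,-22,-54],[20,-30,-72],[34,-30,-72]],"rot":[[-9,-0.5,0.1],[-18,-1,0.3],[-27,-1.5,0.5],[-36,-2,0.6],[-41,-2.2,0.7]]}'; python3 -c "
from h import *
t=strap_pt(1.62,100,45,84);o=bot.get_obs();print(t,rel(t,.068),o['joint_pos'],o['joint_velocities'].round(3))"
```

```text
t: 4.35
tool_pos: [486.9, 87.4, 200.8]
eef_rot: [-1.806, 1.569, 2.926]
contact_force: [-0.8, -1.7, 0.1]
grip_width: 0.1
[486.8963331   71.51608465  84.        ] (array([116.8,  -0.2,  15.9]), array([-2.8, -0. ,  0.1])) [ 1.77253231e-01  2.10853501e-01 -1.14185966e-01  1.24717663e+00
  5.87664338e-04  1.72818123e+00] [ 0.008  0.016 -0.272 -0.294 -0.035 -0.65 ]
```

```bash
python3 -m inch '{"slide":[[40,0,0],[80,0,0],[116,0,0],[116,0,8],[116,0,16]],"rot":[[0,0,0],[-2,0,0],[-2,0,0],[-2,0,0],[-2,0,0]]}'
python3 - <<'E'
from h import *
im=bot.capture('wrist');cv2.imwrite('pics/w2.png',im[:,:,::-1])
o=bot.get_obs();print(o['tool_pos'],o['contact_force'],o['eef_rot'],rel(o['tool_pos'],.068))
R0=R.from_euler("xyz",o["eef_rot"]).as_matrix()
for q in (1.62,1.4,1.2,1,.8,.6,.4,.2,.1,0,-.03):
    # support half width of finger box in strap normal direction
    th=Q[2]; n=np.array([-np.cos(q),np.sin(q)]); off=14+14.5*abs(n[0])+11*abs(n[1])
    t=strap_pt(q,95,off,84);print(q,t.round(0),rel(t)[0])
E
```

```text
t: 4.97
tool_pos: [487.3, 69.9, 86.5]
eef_rot: [-2.322, 1.57, 2.439]
contact_force: [0.3, -0.2, 0.2]
grip_width: -0.1
[487.61155436  69.12661982  86.67515249] [-0.03006463 -0.16678679  0.76447301] [2.59442168 1.57053622 1.07248536] (array([0., 0., 0.]), array([-1.1, -0. , -0. ]))
1.62 [492.  52.  84.] [ 2.7  3.8 17. ]
1.4 [489.  32.  84.] [ 2.7 -0.4 36.7]
1.2 [489.  15.  84.] [ 2.7 -1.1 54.4]
1 [493.  -3.  84.] [ 2.7  1.8 72.6]
0.8 [500. -21.  84.] [ 2.7  8.4 90.5]
0.6 [512. -37.  84.] [  2.7  19.  107.3]
0.4 [527. -51.  84.] [  2.7  33.3 122. ]
0.2 [545. -62.  84.] [  2.7  51.  133.5]
0.1 [555. -66.  84.] [  2.7  60.9 137.9]
0 [566. -68.  84.] [  2.7  71.3 141.1]
-0.03 [568. -69.  84.] [  2.7  73.9 141.9]
```

View pics/w2.png

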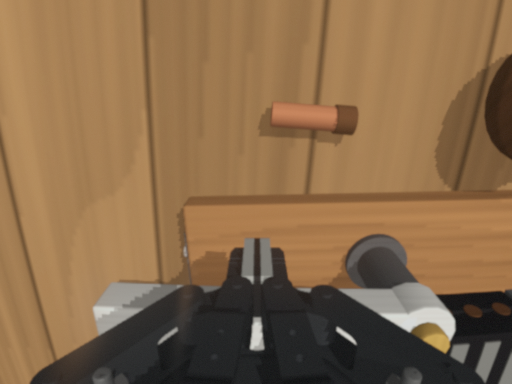

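```bash
python3 -m inch '{"slide":[[1,2,14],[1.5,2,26],[1.5,0,40],[1.5,-1,54],[1.5,1,68]],"rot":[[0,0,0],[0,0,0],[0,0,0],[0,0,0],[0,0,0]]}'
python3 - <<'E'
from h import *
im=bot.capture('wrist');cv2.imwrite('pics/w3.png',im[:,:,::-1])
im=bot.capture('top');cv2.imwrite('pics/top3.png',cv2.resize(im[120:270,180:350,::-1],None,fx=4,fy=4))
o=bot.get_obs();print(o['tool_pos'],o['contact_force'],o['eef_rot'],rel(o['tool_pos'],.068))
for q in (1.2,1,.8,.6,.4,.2,.1,0,-.03):
    n=np.array([-np.cos(q),np.sin(q)]); off=14+14.5*abs(n[0])+11*abs(n[1])
    t=strap_pt(q,95,off,84);print(q,t.round(0),rel(t)[0])
E
```

```text
t: 5.65
tool_pos: [490.9, 1.6, 83.6]
eef_rot: [-1.857, 1.569, 2.905]
contact_force: [0.5, 2.3, 0.1]
grip_width: -0.2
[491.21572204   1.05120673  83.49353711] [ 0.4004953  -0.25535171  0.47806172] [-1.51945272  1.5688518  -3.04225605] (array([0., 0., 0.]), array([-1.1,  0. ,  0.1]))
1.2 [489.  15.  84.] [ -0.5  -1.4 -13.8]
1 [493.  -3.  84.] [-0.5  1.5  4.4]
0.8 [500. -21.  84.] [-0.5  8.2 22.3]
0.6 [512. -37.  84.] [-0.5 18.7 39.1]
0.4 [527. -51.  84.] [-0.6 33.1 53.8]
0.2 [545. -62.  84.] [-0.6 50.8 65.3]
0.1 [555. -66.  84.] [-0.6 60.7 69.6]
0 [566. -68.  84.] [-0.6 71.1 72.9]
-0.03 [568. -69.  84.] [-0.6 73.7 73.6]
```

View pics/w3.png

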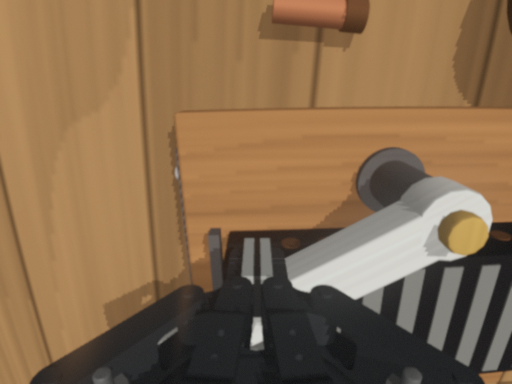

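View pics/top3.png

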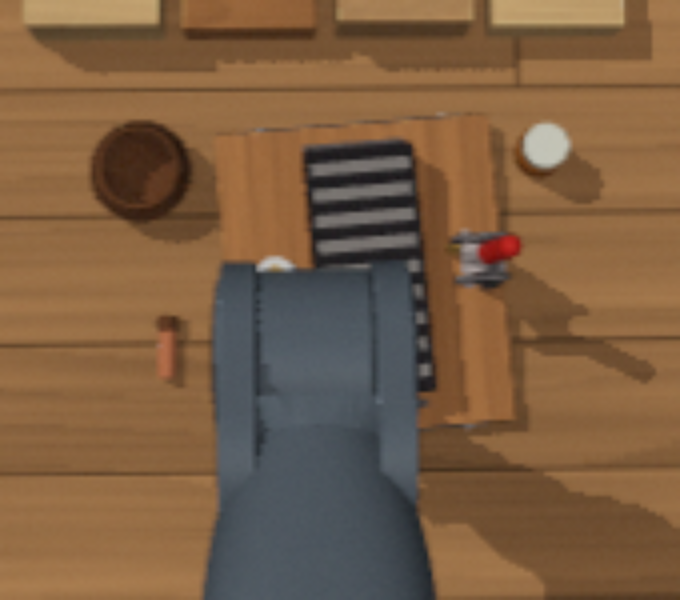

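```bash
python3 -m inch '{"slide":[[-1,4,12],[-1.5,10,24],[-1.5,19,38],[-1.5,29,49],[-1.5,40,58]],"rot":[[0,0,0],[0,0,0],[0,0,0],[0,0,0],[0,0,0]]}'
python3 - <<'E'
from h import *
im=bot.capture('wrist');cv2.imwrite('pics/w4.png',im[:,:,::-1])
o=bot.get_obs();print(o['tool_pos'],o['contact_force'],o['eef_rot'],rel(o['tool_pos'],.068))
for q in (.4,.2,.1,0,-.03):
    n=np.array([-np.cos(q),np.sin(q)]); off=14+14.5*abs(n[0])+11*abs(n[1])
    t=strap_pt(q,95,off,85);print(q,t.round(0),rel(t)[0])
E
```

```text
t: 6.38
tool_pos: [534.6, -54.2, 84.8]
eef_rot: [-1.752, 1.569, 3.01]
contact_force: [-0.8, 1.2, 0.7]
grip_width: -0.1
[535.88615019 -54.96777289  84.8430733 ] [-1.32827813 -1.97911152 -0.00727598] [-1.43340787  1.56966432 -2.95542416] (array([0., 0., 0.]), array([-1.1,  0. ,  0.1]))
0.4 [527. -51.  85.] [-0.1 -8.8 -4.3]
0.2 [545. -62.  85.] [-0.2  8.9  7.2]
0.1 [555. -66.  85.] [-0.2 18.7 11.6]
0 [566. -68.  85.] [-0.2 29.2 14.8]
-0.03 [568. -69.  85.] [-0.2 31.7 15.6]
```

View pics/w4.png

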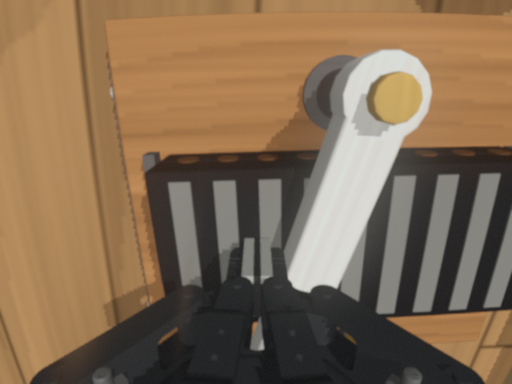

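```bash
python3 -m inch '{"slide":[[0,7,5],[0,13,9],[0,18,11],[0,22,13]],"rot":[[0,0,0],[0,0,0],[0,0,0],[0,0,0]]}'
python3 - <<'E'
from h import *
im=bot.capture('wrist');cv2.imwrite('pics/w5.png',im[:,:,::-1])
o=bot.get_obs();print(o['tool_pos'],o['contact_force'],o['eef_rot'],rel(o['tool_pos'],.068))
for q in (.1,0,-.03):
    n=np.array([-np.cos(q),np.sin(q)]); off=14+14.5*abs(n[0])+11*abs(n[1])
    t=strap_pt(q,95,off,85);print(q,t.round(0),rel(t)[0])
E
```

```text
t: 6.92
tool_pos: [556.7, -65.2, 84.9]
eef_rot: [-1.816, 1.569, 2.946]
contact_force: [-1.7, 0.3, -1.5]
grip_width: 0.1
[557.11013721 -65.45795747  84.87563665] [-1.15744109  0.62873589 -0.04323444] [-1.75181869  1.56912039  3.01018844] (array([0., 0., 0.]), array([-1.1, -0. ,  0.1]))
0.1 [555. -66.  85.] [-0.1 -1.9  0. ]
0 [566. -68.  85.] [-0.1  8.5  3.3]
-0.03 [568. -69.  85.] [-0.1 11.   4.1]
```

View pics/w5.png

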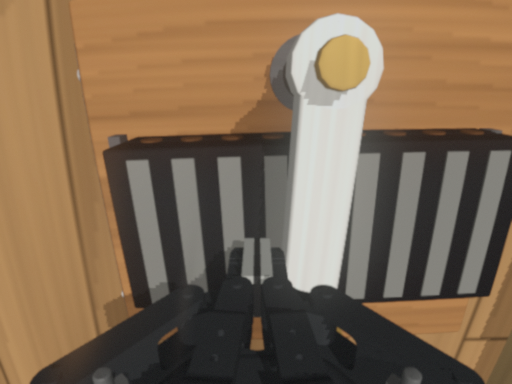

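```bash
python3 -m inch '{"slide":[[0,3,1],[0,6,2],[0,6,2]],"rot":[[0,0,0],[0,0,0],[0,0,0]]}'; python3 -m inch '{"slide":[[0,2,0],[0,4,0],[0,4,0]],"rot":[[0,0,0],[0,0,0],[0,0,0]]}'
```

```text
t: 7.35
tool_pos: [562.8, -67.0, 84.9]
eef_rot: [-1.762, 1.569, 3.0]
contact_force: [0.6, 0.1, 0.7]
grip_width: 0.1
t: 7.72
tool_pos: [563.5, -67.0, 84.6]
eef_rot: [-1.595, 1.564, -3.116]
contact_force: [-24.6, -1.6, 16.6]
grip_width: -0.1
```

```bash
python3 - <<'E'
from h import *
im=bot.capture('wrist');cv2.imwrite('pics/w6.png',im[:,:,::-1])
im=bot.capture('side');cv2.imwrite('pics/side6.png',cv2.resize(im[150:300,180:350,::-1],None,fx=4,fy=4))
E
python3 -m inch '{"slide":[[0,-4,0],[0,-12,0],[0,-20,0],[0,-40,0]],"rot":[[0,0,0],[0,0,0],[0,0,0],[0,0,0]]}'
python3 - <<'E'
from h import *
im=bot.capture('wrist');cv2.imwrite('pics/w7.png',im[:,:,::-1])
E
```

```text
t: 8.32
tool_pos: [526.4, -68.8, 84.9]
eef_rot: [-1.848, 1.569, 2.914]
contact_force: [0.3, 0.4, -0.7]
grip_width: -0.1
```

View pics/side6.png

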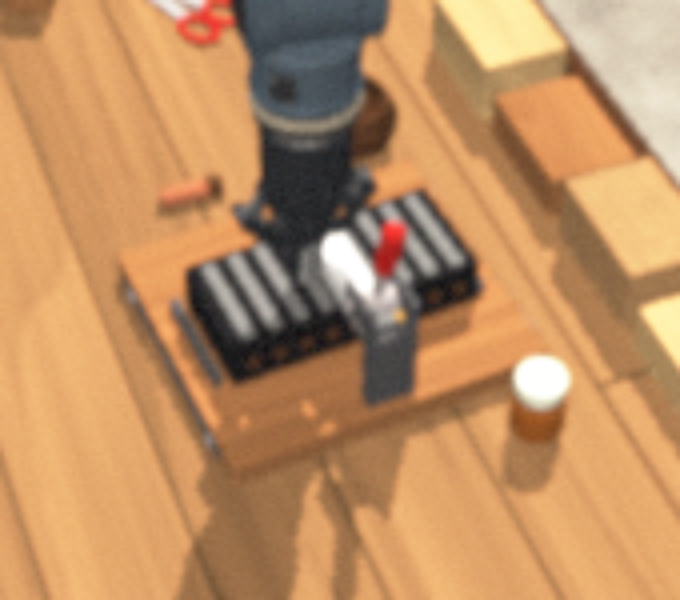

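View pics/w7.png

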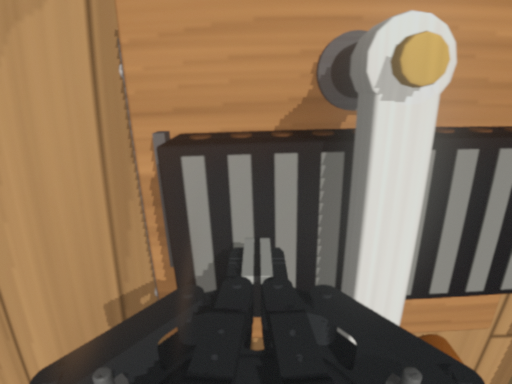

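```bash
python3 -m inch '{"slide":[[-50,0,0],[-100,0,0],[-150,0,0],[-150,10,0]],"rot":[[0,0,0],[0,0,0],[-1,0,0],[-1,0,0]]}'
python3 - <<'E'
from h import *
o=bot.get_obs()
im=bot.capture('wrist');cv2.imwrite('pics/w8.png',im[:,:,::-1])
print(rel(o['tool_pos'],.068,o))
for a,l in ((0,30),(0,15),(0.05,0)):
    t=lever_pt(a,80,11,l);print(t.round(0),rel(t,.068,o))
k=bot.camera_params("wrist");K=np.array([[k["fx"],0,k["cx"]],[0,k["fy"],k["cy"]],[0,0,1.]])
T=np.eye(4);T[:3,:3]=R.from_euler("xyz",o["eef_rot"]).as_matrix();T[:3,3]=o["tool_pos"]
C=np.linalg.inv(T@np.array(k["mount"]))
P=[press(Q,[(x,y,103)])[0] for x,y in((-14,60),(-14,-50),(14,60),(14,-50))]+[lever_pt(0,r,0,-10) for r in(50,78,108)]+[press(Q,[(0,85,113)])[0]]
print(cv2.projectPoints(np.array(P),cv2.Rodrigues(C[:3,:3])[0],C[:3,3],K,np.array(k["distortion"]))[0].reshape(-1,2).round(0))
E
```

```text
t: 8.88
tool_pos: [538.4, -68.6, 239.0]
eef_rot: [1.404, 1.566, -0.1]
contact_force: [0.1, -0.2, -0.5]
grip_width: 0.2
(array([0., 0., 0.]), array([-0.1,  0. , -0.3]))
[ 598. -117.  209.] (array([30.6, 55.7, 52.6]), array([-0.1,  0. , -0.3]))
[ 599. -132.  205.] (array([34.5, 55.7, 67.1]), array([-0.1,  0. , -0.3]))
[ 600. -150.  200.] (array([39.1, 55.7, 85.6]), array([-0.1,  0. , -0.3]))
[[302. 109.]
 [297. 219.]
 [332. 109.]
 [324. 219.]
 [319. 304.]
 [325. 334.]
 [332. 372.]
 [321.  80.]]
```

View pics/w8.png

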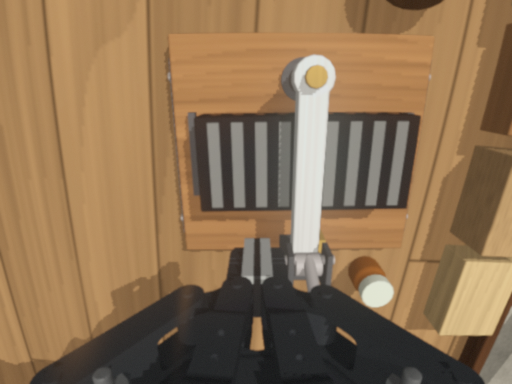

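Run:
```python
from h import *
im=cv2.imread('pics/w8.png').astype(int);g=im.min(2)
L=[];Rr=[];ys=range(115,230,3)
rows=list(ys)
for y in rows:
    r=(g[y,280:345]>185).astype(int);i=np.where(r)[0]; 
    L.append(i.min()+280);Rr.append(i.max()+280)
print(list(zip(rows,L,Rr)))
cv2.imwrite('pics/w8z.png',cv2.resize(im[50:290,180:420].astype(np.uint8),None,fx=2.5,fy=2.5,interpolation=cv2.INTER_CUBIC))
```

```text
[(115, np.int64(299), np.int64(326)), (118, np.int64(299), np.int64(326)), (121, np.int64(299), np.int64(326)), (124, np.int64(298), np.int64(326)), (127, np.int64(298), np.int64(326)), (130, np.int64(298), np.int64(326)), (133, np.int64(298), np.int64(325)), (136, np.int64(298), np.int64(325)), (139, np.int64(298), np.int64(325)), (142, np.int64(298), np.int64(325)), (145, np.int64(298), np.int64(325)), (148, np.int64(298), np.int64(324)), (151, np.int64(297), np.int64(324)), (154, np.int64(297), np.int64(324)), (157, np.int64(297), np.int64(324)), (160, np.int64(297), np.int64(323)), (163, np.int64(297), np.int64(323)), (166, np.int64(297), np.int64(323)), (169, np.int64(297), np.int64(323)), (172, np.int64(297), np.int64(323)), (175, np.int64(296), np.int64(322)), (178, np.int64(296), np.int64(322)), (181, np.int64(296), np.int64(322)), (184, np.int64(296), np.int64(322)), (187, np.int64(296), np.int64(321)), (190, np.int64(296), np.int64(321)), (193, np.int64(296), np.int64(321)), (196, np.int64(296), np.int64(321)), (199, np.int64(295), np.int64(321)), (202, np.int64(295), np.int64(320)), (205, np.int64(295), np.int64(320)), (208, np.int64(295), np.int64(320)), (211, np.int64(295), np.int64(320)), (214, np.int64(295), np.int64(319)), (217, np.int64(295), np.int64(319)), (220, np.int64(295), np.int64(319)), (223, np.int64(294), np.int64(319)), (226, np.int64(294), np.int64(319)), (229, np.int64(294), np.int64(318))]
```

View pics/w8z.png

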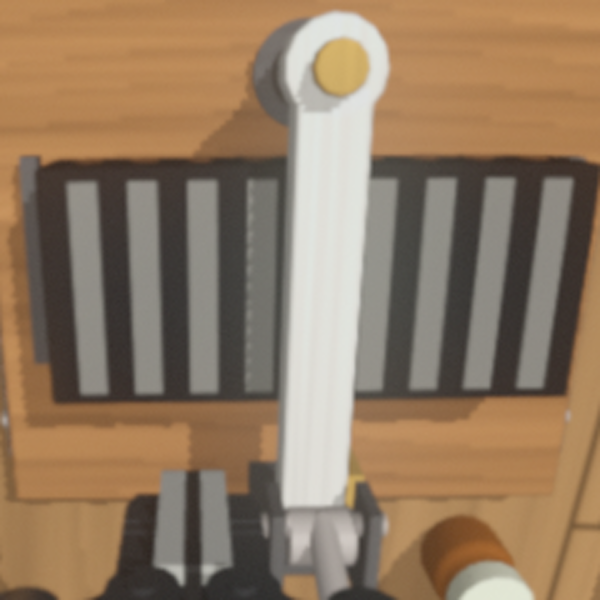

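```bash
python3 -m inch '{"slide":[[0,27,20],[0,54,44],[16,54,48],[32,54,48],[32,54,48]],"rot":[[0,0,0],[0,0,0],[0,0,0],[0,0,0],[0,0,0]]}'
python3 - <<'E'
from h import *
o=bot.get_obs()
im=bot.capture('side');cv2.imwrite('pics/side9.png',cv2.resize(im[150:300,180:350,::-1],None,fx=4,fy=4))
im=bot.capture('wrist');cv2.imwrite('pics/w9.png',im[:,:,::-1])
print(rel(o['tool_pos'],.068,o))
for a in (0,.2,.4,.6,.8,1,1.2,1.3,1.35):
    t=lever_pt(a,80,11);print(a,t.round(0),rel(t,.068,o)[0])
E
```

```text
t: 9.55
tool_pos: [592.7, -112.4, 200.5]
eef_rot: [-1.823, 1.565, 2.956]
contact_force: [0.4, -0.0, 1.2]
grip_width: 0.2
(array([0., 0., 0.]), array([-0.1, -0.1,  0.3]))
0 [ 600. -146.  201.] [-0.4  4.6 34.2]
0.2 [ 601. -162.  197.] [ 3.4  4.7 50. ]
0.4 [ 602. -177.  190.] [10.2  4.7 64.6]
0.6 [ 603. -190.  180.] [19.9  4.8 77.7]
0.8 [ 603. -200.  168.] [32.   4.9 88.5]
1 [ 604. -208.  154.] [46.   5.  96.6]
1.2 [ 604. -214.  139.] [ 61.3   5.1 101.8]
1.3 [ 604. -215.  131.] [ 69.3   5.1 103.3]
1.35 [ 604. -215.  127.] [ 73.4   5.1 103.7]
```

View pics/side9.png

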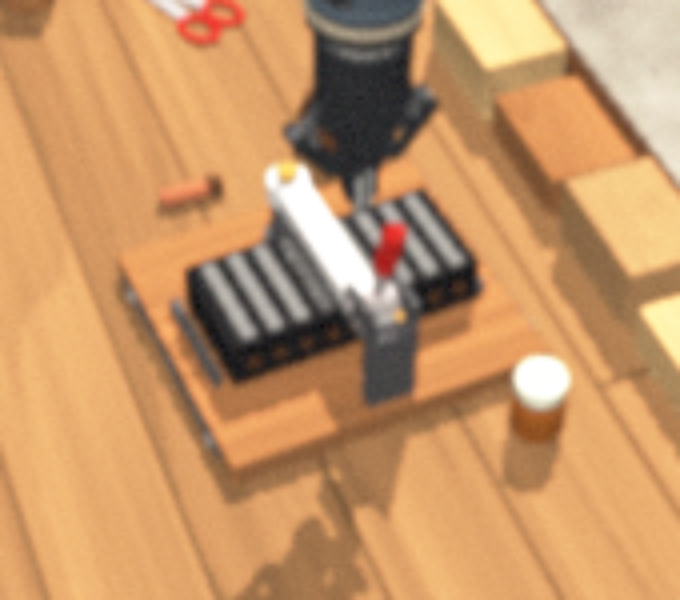

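View pics/w9.png

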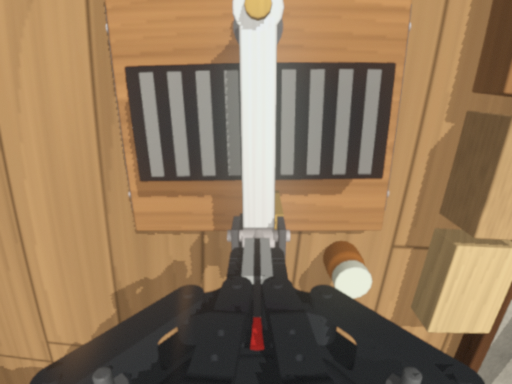

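```bash
python3 -m inch '{"slide":[[0,1,15],[0,1,30],[0,1,38],[3,1,48],[6,1,56]],"rot":[[0,0,0],[0,0,0],[0,0,0],[0,0,0],[0,0,0]]}'
python3 - <<'E'
from h import *
o=bot.get_obs()
im=bot.capture('side');cv2.imwrite('pics/side10.png',cv2.resize(im[150:300,180:350,::-1],None,fx=4,fy=4))
print(rel(o['tool_pos'],.068,o),o['tool_pos'],o['contact_force'])
for a in (.2,.4,.6,.8,1,1.2,1.3,1.35):
    t=lever_pt(a,80,11);print(a,t.round(0),rel(t,.068,o)[0])
E
```

```text
t: 10.28
tool_pos: [598.8, -168.9, 196.8]
eef_rot: [-2.173, 1.569, 2.606]
contact_force: [0.4, 4.1, 2.7]
grip_width: -0.3
(array([0., 0., 0.]), array([-0.1, -0.1,  0.1])) [ 598.76168423 -168.85345652  196.83153263] [0.39123691 4.14037142 2.69074856]
0.2 [ 601. -162.  197.] [-0.2  2.4 -6.8]
0.4 [ 602. -177.  190.] [6.7 2.4 7.9]
0.6 [ 603. -190.  180.] [16.4  2.4 20.9]
0.8 [ 603. -200.  168.] [28.4  2.5 31.7]
1 [ 604. -208.  154.] [42.4  2.5 39.9]
1.2 [ 604. -214.  139.] [57.8  2.5 45.1]
1.3 [ 604. -215.  131.] [65.8  2.5 46.5]
1.35 [ 604. -215.  127.] [69.8  2.5 46.9]
```

View pics/side10.png

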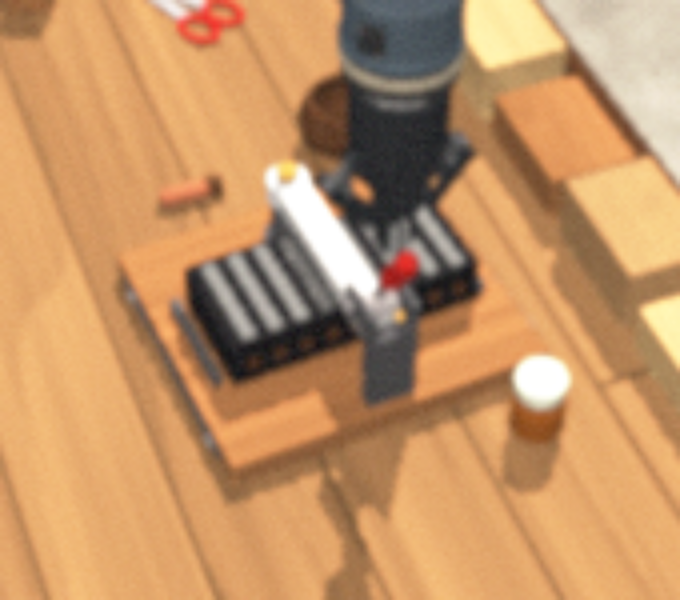

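Lever is moving with a contact force of about 5 N, and the strap stays across. I'll continue along the arc.

```bash
python3 -m inch '{"slide":[[4,1,8],[10,1,17],[17,1,25],[25,1,31],[34,1,37]],"rot":[[0,0,0],[0,0,0],[0,0,0],[0,0,0],[0,0,0]]}'
python3 - <<'E'
from h import *
o=bot.get_obs()
print(rel(o['tool_pos'],.068,o),o['tool_pos'],o['contact_force'])
for a in (.8,1,1.2,1.3,1.35):
    t=lever_pt(a,80,11);print(a,t.round(0),rel(t,.068,o)[0])
E
```

```text
t: 10.95
tool_pos: [602.3, -206.1, 162.6]
eef_rot: [-1.095, 1.569, -2.599]
contact_force: [-1.8, -0.1, 6.4]
grip_width: 0.2
(array([0., 0., 0.]), array([-0.1,  0. ,  0.1])) [ 602.28061918 -206.14990623  162.63030918] [-1.7979131  -0.06021168  6.38826193]
0.8 [ 603. -200.  168.] [-5.7  1.4 -5.7]
1 [ 604. -208.  154.] [8.3 1.4 2.4]
1.2 [ 604. -214.  139.] [23.6  1.5  7.6]
1.3 [ 604. -215.  131.] [31.6  1.5  9. ]
1.35 [ 604. -215.  127.] [35.7  1.5  9.4]
```

```bash
python3 -m inch '{"slide":[[8,1,3],[16,1,6],[23,1,8],[28,1,9]],"rot":[[0,0,0],[0,0,0],[0,0,0],[0,0,0]]}'
python3 -m inch '{"slide":[[2,0,0],[4,0,0],[4,0,0]],"rot":[[0,0,0],[0,0,0],[0,0,0]]}'
```

```text
t: 11.45
tool_pos: [603.7, -215.3, 134.5]
eef_rot: [-0.947, 1.569, -2.451]
contact_force: [-2.1, -3.1, 5.0]
grip_width: -0.0
t: 11.82
tool_pos: [603.9, -215.0, 131.4]
eef_rot: [-0.636, 1.569, -2.141]
contact_force: [-2.3, -3.3, 9.3]
grip_width: -0.3
```

```bash
python3 -m inch '{"slide":[[1.5,0,0],[3,0,0],[3,0,0]],"rot":[[0,0,0],[0,0,0],[0,0,0]]}'
python3 - <<'E'
from h import *
im=bot.capture('side');cv2.imwrite('pics/side11.png',cv2.resize(im[150:300,180:350,::-1],None,fx=4,fy=4))
E
```

```text
t: 12.2
tool_pos: [604.2, -215.2, 130.8]
eef_rot: [0.538, 1.568, -0.966]
contact_force: [-13.4, 0.2, 37.9]
grip_width: 0.1
```

View pics/side11.png

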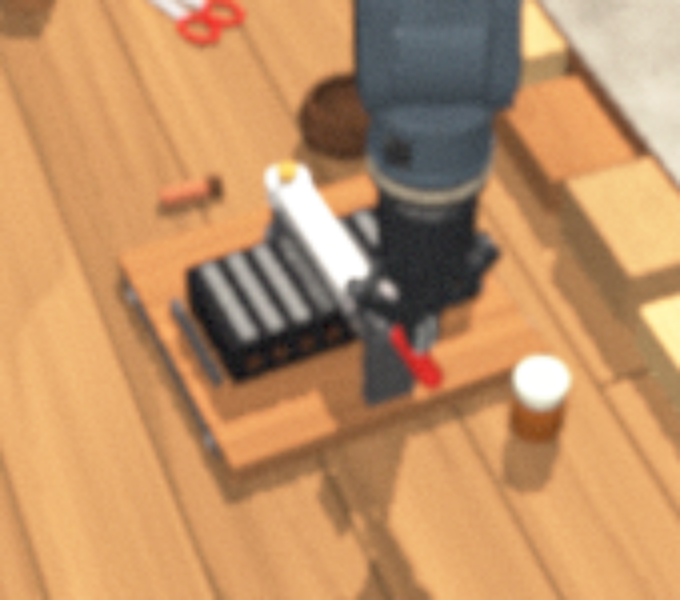

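The lever hits a hard stop at z 130.8, which matches level, and the force rises to 38 N. I'll retreat upward and check.

```bash
python3 -m inch '{"slide":[[-10,0,0],[-40,0,0],[-80,0,-5],[-120,0,-20],[-150,0,-40]],"rot":[[0,0,0],[0,0,0],[0,0,0],[0,0,0],[0,0,0]]}'
python3 -m inch '{"slide":[[0,-40,-10],[0,-90,-20],[0,-140,-30],[0,-190,-30],[0,-190,-30]],"rot":[[0,0,0],[0,0,0],[0,0,0],[0,0,0],[0,0,0]]}'
python3 - <<'E'
from h import *
im=bot.capture('side');cv2.imwrite('pics/side12.png',cv2.resize(im[150:300,180:350,::-1],None,fx=4,fy=4))
im=bot.capture('top');cv2.imwrite('pics/top12.png',cv2.resize(im[120:270,180:350,::-1],None,fx=4,fy=4))
im=bot.capture('wrist');cv2.imwrite('pics/w12.png',im[:,:,::-1])
for a in(1.1,1.2,1.3):
    t=lever_pt(a,108,0,-10);print(a,(proj("side",[t])-[180,150])*4,(proj("top",[t])-[180,120])*4)
E
```

```text
t: 12.88
tool_pos: [601.3, -174.3, 279.1]
eef_rot: [-1.606, 1.57, -3.111]
contact_force: [-0.0, 0.0, -0.2]
grip_width: -0.2
t: 13.5
tool_pos: [407.3, -157.1, 278.7]
eef_rot: [-1.501, 1.57, -3.006]
contact_force: [1.2, -0.5, -0.2]
grip_width: 0.3
1.1 [[439.3968079  365.22109585]] [[586.06654177 244.03825661]]
1.2 [[439.72711338 375.73577076]] [[585.72496373 245.16084506]]
1.3 [[439.39729674 385.26842127]] [[584.18651751 246.37102099]]
```

View pics/side12.png

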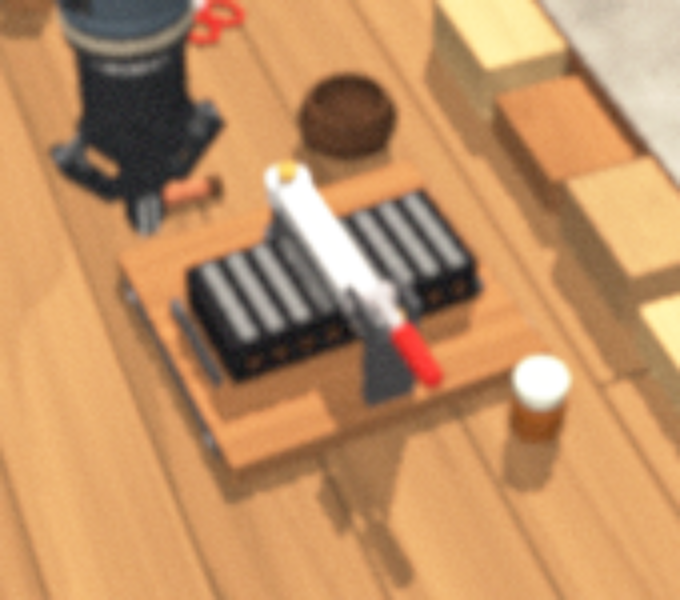

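View pics/top12.png

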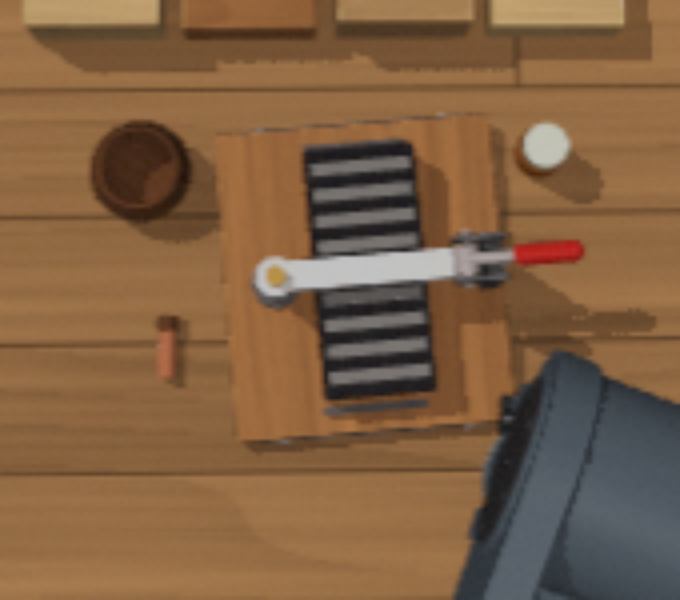

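View pics/w12.png

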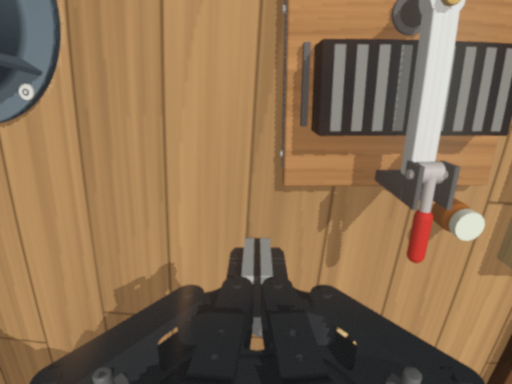

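```bash
python3 -c "
from h import *
print(bot.finish_job())"
```

```text
the job is handed in; nothing more can be done
None
```

The mould is clamped and I've handed the job in, about 14 s into the 51 s allowed. I pushed only with the outside of the shut fingers. The strap went round to its brass stop first. The lever then went down until it hit its end stop, and I moved the arm clear.

**Strap:** it met the stop at about 30 N. A wrist picture taken after backing off showed it parallel to the closed position (within about 0.01 rad by my estimate) and touching the stop.

**Lever:** it stopped with the fingertips at 131 mm, the height expected for a level lever, and the force rose to about 40 N. In the side picture its tip is at about (430, 382), against (439, 385) predicted for 1.3 rad.

**Mould and bystanders:** in the last pictures the mould looks unmoved. So do the bystanders nearest the press (bowl, jar and tube). I did not check the ones farther away, but the arm did not work near them. The contact force read near zero after retreating.

**Disagreements and side effects:**
- **Wrist view:** it differed from my press fit by about 4 mm, which did not matter for pushing.
- **Gripper turn:** on the way in, the last joint reached its range end and tilted the tool by about 2°. I turned the gripper back the other way before touching anything.

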